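# Pop the battery hatch of the pastry scale

## Task

The pastry scale's batteries are due for a change: with the fingertips, gently press the ribbed edge of the blue battery hatch all the way in once, let go so that it pops up, and do not push it back. Stay clear of it for two seconds to see that it stays fully open. Only touch, do not lift anything; keep the yellow hatch shut and leave the cake slice, the jar and the bowl where they stand.

Things in the scene. Friction and masses are not known exactly. Their poses are not given: they have to be found in the camera images.
- battery_hatch (a joint): Joint of the blue lid, rad: 0 = latched shut, level; negative = pushed in (stop at -0.10); positive = open, 1.3 = fully open at its stop. The latch lets go once the lid has been pushed in past about -0.05 (2.6 mm at battery_press, 2 to 4 N; best press on down to its stop) and is let up; a damped spring then swings it up in about 1 s. Press this one, once.
- battery_press (a point): Middle of the ribbed press area on the upper face of the blue lid, 14 mm in from the free edge and 52 mm from the hinge line. It moves with the lid; about 88 mm above the bench when shut.
- battery_bay: Grey bay 84 x 78 x 60 mm on the scale, left or right, with the batteries under its blue lid. Origin: centre of its underside, 20 mm above the bench; z up, x from the lid's free edge to its hinge, y along the hinge. The lid, 70 x 64 x 9 mm, stands 8 mm proud of the walls; hinge line at x = 31, z = 59 mm, free edge at x = -35 mm.
- weight_hatch (a joint): Joint of the yellow lid, rad: 0 = latched shut, level; negative = pushed in (stop at -0.10); positive = open, 1.3 = fully open at its stop. Same latch as the blue one; it must stay shut.
- weight_press (a point): Middle of the ribbed press area on the upper face of the yellow lid, 14 mm in from the free edge and 52 mm from the hinge line. It moves with the lid; about 88 mm above the bench when shut.
- weight_bay: Grey bay 84 x 78 x 60 mm on the scale, left or right, with a calibration weight under its yellow lid. Origin: centre of its underside, 20 mm above the bench; z up, x from the lid's free edge to its hinge, y along the hinge. The lid, 70 x 64 x 9 mm, stands 8 mm proud of the walls; hinge line at x = 31, z = 59 mm, free edge at x = -35 mm.
- scale: White bench scale, fixed: base 300 x 270 x 20 mm, metal pan 160 x 240 mm on the robot's side (top 54 mm above the bench, centre x = -65 mm), the two bays side by side on the far side (x = 90 mm, y = +60 and -60 mm), a small display post 67 mm high between them. Origin: under the base, z up, x from the pan to the bays.
- cake: Slice of layer cake with cream on a gold card 58 x 110 mm, 65 mm high in all, loose on the scale's pan. Origin: centre of its underside. Not to be moved.
- jar: Closed clear jar with a red lid, 60 mm across, 85 mm high, loose on the bench at one side of the scale. Origin: centre of its underside. Not to be moved.
- bowl: Open steel bowl, 130 mm across the rim, 55 mm high, loose on the bench at the other side of the scale. Origin: centre of its underside. Not to be moved.

How it is judged:
By the outcome, as a careful person would: the job done as asked, in the order asked, and still so for the second after the job is handed in, with the robot touching nothing.
It also fails if it takes over 32 s, if anything falls off the work surface, if the arm or the gripper's body presses on something with over 40 N, if the wrist force passes 120 N, or if a joint passes its speed limit or range.

## Robot

A 6-joint arm with a two-finger parallel gripper is mounted at the origin on the work surface. World frame = base frame: x ahead of the robot, y to its left, z up, the work surface at z = 0. Lengths are in m, angles in rad, forces in N, time in s.
With the tool pointing down it reaches from about 0.375 to 0.975 m from the base axis. Payload 3.8 kg.
Tool frame: the origin (TCP) lies at the very end of the fingers, on their centre line; the grasp point (between the pads) lies 19 mm behind it; z points along the fingers, y is the direction in which the jaws open and shut (so a half turn about z gives the same grasp; the last joint's range is limited). The gripper opens to 85 mm and grips with 20 to 120 N. Pads are 22 mm wide; open, the fingers measure 114 mm over their backs; the gripper's body (76 mm by 85 mm) begins 54 mm behind the grasp point. The pads swing forward as they close: fully open they stand 13 mm farther back than shut.
Start: joints at [1.227, 0.264, 1.604, -0, 1.274, -0.037], TCP at [0.204, 0.643, 0.231] pointing down, gripper open.
Joint ranges: [-2.63, 2.63], [-0.94, 2.18], [0.31, 2.57], [-1.31, 4.45], [0, 2.66], [-2.55, 2.55]. Speed limits (rad/s): [2.57, 2.57, 3.14, 3.14, 3.14, 3.14].

## Interface

Orientations are given as a rotation vector (axis times angle).
In Python, from workcell import bot, viewer, finish_job gives the robot as it stands.
- The arm moves only by the tool servo_tool, never from a script. Its argument "plan" is a list that holds one entry, the list of rows, each a list of 6 numbers: the shift along the tool's x, y, z in cm, then the turn, a rotation vector about the tool's x, y, z in degrees. A call has 1 to 20 rows; each row is the pose to reach, as a shift and turn from the pose measured when the call began, along the tool's axes at that moment; what a row does not reach only later rows make up. A row lasts 1/12 s, in which the tool goes at most 41.7 mm and 7.16 degrees, less where a joint would pass 70% of its speed; a pose out of reach is approached as far as the arm can. A call with a gripper value outside its range is refused whole. "claw" is the finger opening in cm, from 0 to 8.54, set as the call begins (left out, the last holds). The fingers move at their own pace and stop on an object; "grip_force" is the grip in N (left out, the last holds). Time passes only in rows, so rows that repeat a pose let the fingers close. It gives the time, the measured TCP pose, the force and the opening at its end, in the units of the state.
- bot.read_state(): the state, without advancing time (a new reading comes with each control period).
- viewer.read_camera(name): name is "scene" or "top" or "wrist"; returns a dict with "color" (420x560x3 uint8, red, green, blue), "fx", "fy", "cx", "cy" (pixels), "eye" and "rotation" of the camera in the world; the wrist camera has in their place "T_tool_cam" (4x4, takes a point from camera to tool coordinates, whose origin is the TCP and whose axes are the flange's). Camera axes: x right, y down, z forward; pixel columns grow to the right and rows downward; lengths in m; the calibration is good to about 2 mm. A picture is of the moment at which its call begins: read the wrist's pose just before it. There is no depth.
- finish_job(): hands the job in, once; it reports no verdict.
The state is a dict: "time": time; "q": joint angles; "joint_vel": joint speeds; "joint_torque": joint torques, N m; "tool_pos": TCP position; "tcp_rot": TCP orientation; "wrist_force": force on the tool from outside, world axes, zero at the start; "torque": the same for the moment, N m; "width": opening from 0.0 (shut) to 1.0 (fully open).
Only numpy, scipy, OpenCV 4.12 (cv2) and the standard library are available. Lean on these libraries where they do the work, as an engineer would, in place of code of your own. Each camera call takes 0.05 s, during which the arm holds its last target.

## Working session

There is one attempt and no reset: what is moved stays moved. The work goes in short steps, Python scripts to look and compute and a tool call to move; the robot and the scene stay as the last step left them, time stands still between calls to the robot, and variables do not carry over. Pictures are saved under pics/ and viewed, and the job is handed in when it is done.

Besides the shell and the picture viewer there is one more tool, called after "Request:" as name([rows], argument=value, ...), one row to a line, values as JSON. servo_tool: Moves the arm, as the interface text tells. Its arguments: {"type":"object","properties":{"plan":{"type":"array"},"claw":{"type":"number"},"grip_force":{"type":"number"}},"required":["plan"]}

```bash
mkdir -p pics; cat > h.py <<'E'
from workcell import bot, viewer, finish_job
import numpy as np, cv2, json
E
python3 - <<'E'
from h import *
import pickle
print(bot.read_state())
d={}
for n in ("scene","top"):
    c=viewer.read_camera(n); d[n]=c
    cv2.imwrite(f"pics/{n}0.png",cv2.cvtColor(c["color"],cv2.COLOR_RGB2BGR))
    print({k:v for k,v in c.items() if k!="color"})
pickle.dump(d,open("c0.pkl","wb"))
E
```

```text
{'time': 0.0, 'q': array([ 1.22708210e+00,  2.64755777e-01,  1.60541476e+00, -2.65814997e-06,
        1.27370526e+00, -3.68642080e-02]), 'joint_vel': array([ 0.00125466,  0.00108505, -0.00099051,  0.00018353, -0.00057064,
        0.0007069 ]), 'joint_torque': array([-1.15246443e-03, -5.15097606e+01, -3.67322409e+01, -8.06748153e-05,
        1.24601190e-02,  2.49008178e-05]), 'tool_pos': array([0.20361404, 0.64276683, 0.22993826]), 'tcp_rot': array([-0.48004299, -3.10426372,  0.00352189]), 'wrist_force': array([-0.53385913, -0.4756715 , -0.11349716]), 'torque': array([-0.009599  ,  0.03041779, -0.05001286]), 'width': 0.9982090006185697}
{'fx': 395.9690555251435, 'fy': 395.9690555251435, 'cx': 278.69637048793015, 'cy': 212.70918354667424, 'eye': array([1.13445484, 0.01963085, 0.781108  ]), 'rotation': array([-1.84178236, -1.74556663,  0.65211132])}
{'fx': 517.448709047498, 'fy': 517.448709047498, 'cx': 281.45576624028314, 'cy': 213.1334303659363, 'eye': array([0.25653886, 0.06894695, 1.47218444]), 'rotation': array([-2.12558085,  2.12337892, -0.22643545])}
```

View pics/scene0.png

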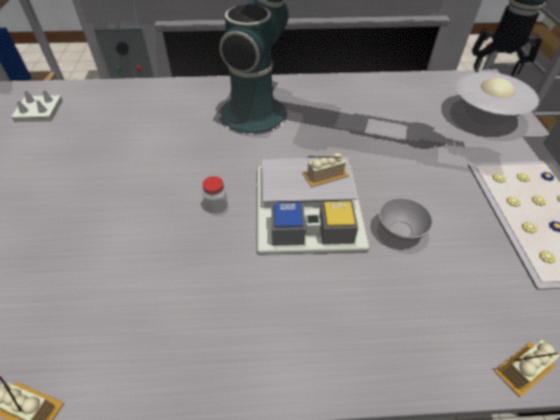

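View pics/top0.png

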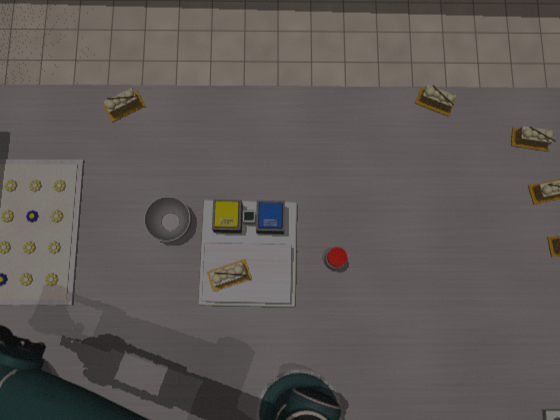

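```bash
python3 - <<'E'
import cv2
t=cv2.imread("pics/top0.png");cv2.imwrite("pics/top0z.png",t[:,:])
s=cv2.imread("pics/scene0.png")
E
python3 - <<'E'
import cv2
t=cv2.imread("pics/top0.png")[190:315,190:310];cv2.imwrite("pics/topz.png",cv2.resize(t,None,fx=5,fy=4.8,interpolation=cv2.INTER_CUBIC))
s=cv2.imread("pics/scene0.png")[145:260,245:375];cv2.imwrite("pics/scz.png",cv2.resize(s,None,fx=5,fy=5,interpolation=cv2.INTER_CUBIC))
E
```

```text
(no output)
```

View pics/topz.png

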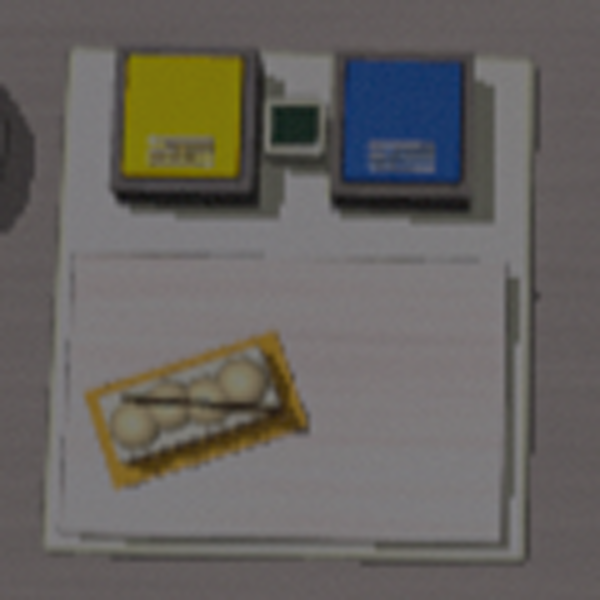

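View pics/scz.png

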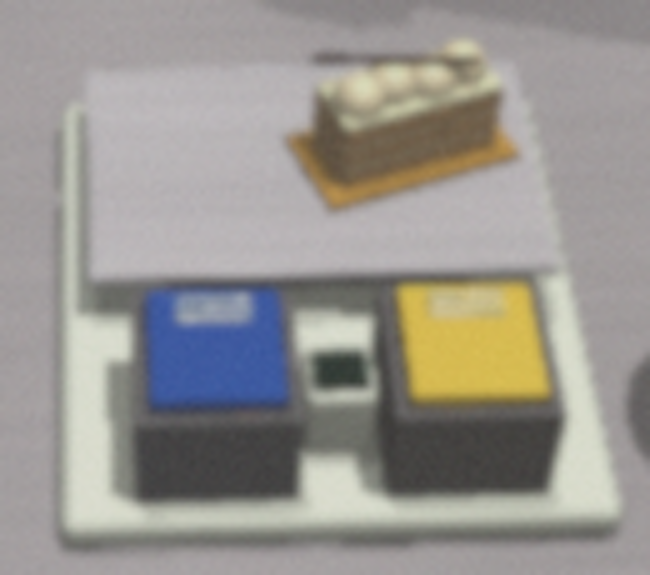

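```bash
cat >> h.py <<'E'
from scipy.spatial.transform import Rotation as R
import pickle
def ray(c,u,v):
    d=R.from_rotvec(c["rotation"]).as_matrix()@np.array([(u-c["cx"])/c["fx"],(v-c["cy"])/c["fy"],1.]); return np.array(c["eye"]),d/np.linalg.norm(d)
def tri(rs):
    A=0;b=0
    for e,d in rs:
        P=np.eye(3)-np.outer(d,d);A=A+P;b=b+P@e
    x=np.linalg.solve(A,b);return x,[np.linalg.norm((np.eye(3)-np.outer(d,d))@(x-e)) for e,d in rs]
def atz(c,u,v,z):
    e,d=ray(c,u,v);return e+d*(z-e[2])/d[2]
E
python3 - <<'E'
from h import *
d=pickle.load(open("c0.pkl","rb"));np.set_printoptions(precision=4,suppress=True)
T=lambda x,y:(190+x/5-.4,190+y/4.8-.4)
S=lambda x,y:(245+x/5-.4,145+y/5-.4)
for n,t,s in [("rib",(402,155),(213,309)),("freeR(-y)",(463,184),(147,290)),("freeL",(343,181),(281,290)),("hingeR",(463,61),(150,409)),("hingeL",(344,59),(289,405)),("yrib",(181,151),(467,304)),("ylid far L",(125,56),(551,399)),("cake TL top?",(278,333),(330,90))]:
    x,r=tri([ray(d["top"],*T(*t)),ray(d["scene"],*S(*s))]);print(n,x,r,atz(d["top"],*T(*t),.088),atz(d["scene"],*S(*s),.088))
for t in [(70,48),(537,60),(525,560),(45,552)]: print("base",atz(d["top"],*T(*t),.02))
for t in [(85,392),(276,333),(308,430),(118,488)]: print("card",atz(d["top"],*T(*t),.055))
E
```

```text
rib [0.5087 0.0786 0.0887] [np.float64(0.0003242778309490657), np.float64(0.00032427783094905976)] [0.5089 0.0789 0.088 ] [0.5081 0.0783 0.088 ]
freeR(-y) [0.4926 0.0468 0.0862] [np.float64(0.001046888273682562), np.float64(0.0010468882736825583)] [0.4923 0.0458 0.088 ] [0.4943 0.0477 0.088 ]
freeL [0.4945 0.1115 0.0847] [np.float64(0.0005266835408047704), np.float64(0.0005266835408048049)] [0.4939 0.1108 0.088 ] [0.4976 0.1115 0.088 ]
hingeR [0.5643 0.0457 0.0841] [np.float64(5.5649960582211886e-05), np.float64(5.564996058221369e-05)] [0.5635 0.0457 0.088 ] [0.5675 0.0456 0.088 ]
hingeL [0.5652 0.1101 0.084 ] [np.float64(0.0009368841530738732), np.float64(0.0009368841530738324)] [0.5644 0.1109 0.088 ] [0.5684 0.1086 0.088 ]
yrib [0.5109 0.1989 0.0879] [np.float64(3.0350272240203863e-05), np.float64(3.0350272240255586e-05)] [0.5109 0.1989 0.088 ] [0.511  0.1988 0.088 ]
ylid far L [0.5668 0.2304 0.0828] [np.float64(0.0008355542782945862), np.float64(0.0008355542782945456)] [0.5658 0.2306 0.088 ] [0.571 0.228 0.088]
cake TL top? [0.4032 0.1426 0.1296] [np.float64(2.8235752698651413e-05), np.float64(2.8235752698638593e-05)] [0.4078 0.1449 0.088 ] [0.3565 0.1504 0.088 ]
base [0.5858 0.2702 0.02  ]
base [0.5793 0.002  0.02  ]
base [0.2844 0.0105 0.02  ]
base [0.289  0.2754 0.02  ]
card [0.3777 0.2514 0.055 ]
card [0.4114 0.1478 0.055 ]
card [0.3563 0.1297 0.055 ]
card [0.3237 0.2321 0.055 ]
```

```bash
cat >> h.py <<'E'
np.set_printoptions(precision=4,suppress=True)
def rel(p,yaw_y=np.radians(88.8)):
    s=bot.read_state();M=R.from_rotvec(s["tcp_rot"])
    y=np.array([np.cos(yaw_y),np.sin(yaw_y),0]);z=np.array([0,0,-1.]);x=np.cross(y,z)
    G=R.from_matrix(np.c_[x,y,z])
    return (M.inv().apply(np.array(p)-s["tool_pos"])*100, (M.inv()*G).as_rotvec(degrees=True))
E
python3 - <<'E'
from h import *
print(rel([.47,.0785,.22]), rel([.5085,.0785,.16]))
E
```

```text
(array([-42.4351, -45.754 ,   1.0987]), array([ -0.1158,  -0.0197, -16.3759])) (array([-46.1057, -44.5792,   7.0961]), array([ -0.1158,  -0.0197, -16.3759]))
```

Request:
servo_tool([
  [[-0.8,-0.9,0,0,0,-0.3],[-2.5,-2.7,0,0,0,-1],[-5.1,-5.5,0.1,0,0,-2],[-7.8,-8.4,0.2,0,0,-3],[-10.6,-11.4,0.3,0,0,-4],[-13.4,-14.4,0.3,0,0,-5.2],[-16.1,-17.4,0.4,0,0,-6.2],[-18.9,-20.4,0.5,0,0,-7.3],[-21.6,-23.3,0.6,0,0,-8.4],[-24.4,-26.3,0.6,0,0,-9.4],[-27.2,-29.3,0.7,0,0,-10.5],[-29.9,-32.3,0.8,0,0,-11.5],[-32.7,-35.2,0.8,0,0,-12.6],[-35.4,-38.2,0.9,0,0,-13.7],[-38.2,-41.2,1,0,0,-14.7],[-40.3,-43.5,1.1,0,0,-15.6],[-41.6,-44.8,1.1,0,0,-16],[-42.4,-45.7,1.1,-0.1,0,-16.4],[-42.4,-45.8,1.1,-0.1,0,-16.4],[-42.4,-45.8,1.1,-0.1,0,-16.4]],
], claw=0, grip_force=20)

```text
time: 1.77
tool_pos: [0.4688, 0.0773, 0.2196]
tcp_rot: [-0.036, -3.14, 0.0]
wrist_force: [1.0, -0.4, -0.6]
width: 0.002
```

```bash
python3 - <<'E'
from h import *
s=bot.read_state();c=viewer.read_camera("wrist");pickle.dump((s,c),open("w1.pkl","wb"))
cv2.imwrite("pics/w1.png",cv2.cvtColor(c["color"],cv2.COLOR_RGB2BGR))
print(s,{k:v for k,v in c.items() if k!="color"})
E
```

```text
{'time': 1.7667, 'q': array([ 0.111 , -0.1119,  2.0287, -0.    ,  1.2263, -1.4371]), 'joint_vel': array([ 0.034 , -0.0026,  0.0026,  0.0061,  0.0017,  0.0094]), 'joint_torque': array([ -0.8218, -29.7195, -36.4229,  -0.1158,  -0.0463,  -0.0833]), 'tool_pos': array([0.4688, 0.0773, 0.2196]), 'tcp_rot': array([-0.0357, -3.1399,  0.0003]), 'wrist_force': array([ 0.9951, -0.372 , -0.579 ]), 'torque': array([ 0.0095, -0.0089,  0.0345]), 'width': 0.002390662393303759} {'fx': 328.8511841800902, 'fy': 328.8511841800902, 'cx': 280.2517211076554, 'cy': 205.03773410951996, 'T_tool_cam': array([[-0.0009, -0.9645, -0.2642,  0.0664],
       [ 1.    , -0.0006, -0.0011,  0.0006],
       [ 0.0009, -0.2642,  0.9645, -0.1433],
       [ 0.    ,  0.    ,  0.    ,  1.    ]])}
```

View pics/w1.png

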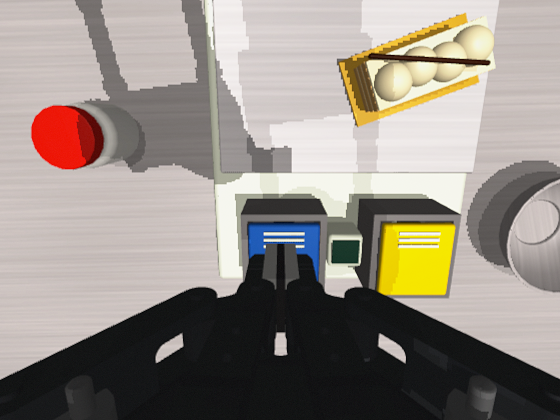

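```bash
python3 - <<'E'
import cv2
t=cv2.imread("pics/w1.png")[190:290,220:360];cv2.imwrite("pics/w1z.png",cv2.resize(t,None,fx=5,fy=5,interpolation=cv2.INTER_CUBIC))
E
```

```text
(no output)
```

View pics/w1z.png

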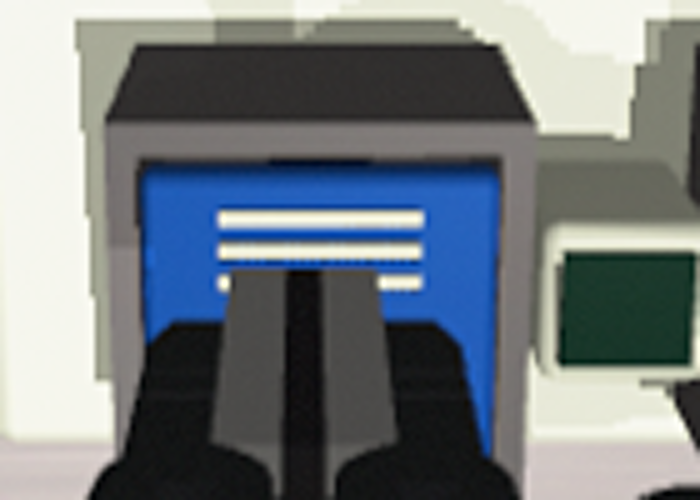

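```bash
python3 - <<'E'
from h import *
s,c=pickle.load(open("w1.pkl","rb"));d=pickle.load(open("c0.pkl","rb"))
M=R.from_rotvec(s["tcp_rot"]).as_matrix();T=c["T_tool_cam"]
w=dict(c);w["rotation"]=R.from_matrix(M@T[:3,:3]).as_rotvec();w["eye"]=s["tool_pos"]+M@T[:3,3]
W=lambda x,y:(220+x/5-.4,190+y/5-.4)
for p in [(320,250),(142,165),(500,165)]: print(atz(w,*W(*p),.088))
Tt=lambda x,y:(190+x/5-.4,190+y/4.8-.4)
S=lambda x,y:(245+x/5-.4,145+y/5-.4)
print(tri([ray(w,*W(320,250)),ray(d["top"],*Tt(402,155)),ray(d["scene"],*S(213,309))]))
print(rel([.508,.079,.095]),rel([.508,.079,.089]))
E
```

```text
[0.5095 0.0796 0.088 ]
[0.4928 0.0486 0.088 ]
[0.4943 0.1116 0.088 ]
(array([0.5089, 0.0789, 0.0889]), [np.float64(0.0007201415115513396), np.float64(0.00020290893838194112), np.float64(0.0006751634594587798)])
(array([-3.9413,  0.1844, 12.459 ]), array([-0.0022, -0.0752, -0.0375])) (array([-3.9421,  0.1844, 13.059 ]), array([-0.0022, -0.0752, -0.0375]))
```

Request:
servo_tool([
  [[-0.4,0,1,0,0,0],[-1.2,0.1,3,0,0,0],[-2.1,0.1,5.5,0,0,0],[-3,0.2,8,0,0,0],[-3.6,0.2,10,0,0,0],[-3.9,0.2,11.2,0,0,0],[-4,0.2,11.8,0,0,0],[-4,0.2,11.9,0,0,0],[-4,0.2,11.9,0,0,0],[-4,0.2,11.9,0,0,0],[-4,0.2,11.9,0,0,0]],
])

```text
time: 2.73
tool_pos: [0.5095, 0.0793, 0.102]
tcp_rot: [0.034, 3.14, 0.0]
wrist_force: [0.7, 0.0, 0.0]
width: -0.001
```

```bash
python3 - <<'E'
from h import *
s=bot.read_state();c=viewer.read_camera("wrist")
cv2.imwrite("pics/w2.png",cv2.cvtColor(c["color"],cv2.COLOR_RGB2BGR))
print(s["tool_pos"],s["wrist_force"],rel([.508,.079,.084]))
E
```

```text
[0.5095 0.0793 0.102 ] [0.6849 0.0436 0.0078] (array([ 0.1471, -0.0322,  1.7993]), array([ 0.0187,  0.0684, -0.0366]))
```

View pics/w2.png

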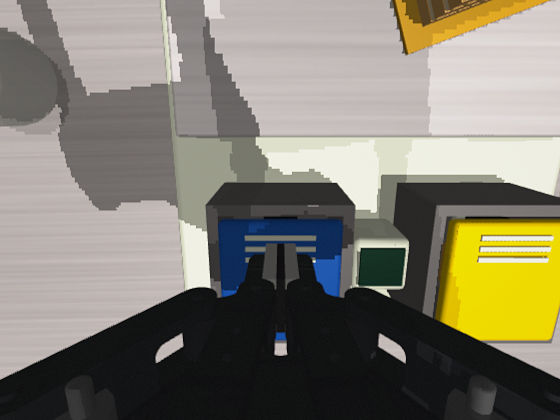

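Request:
servo_tool([
  [[0.05,0,0.3,0,0,0],[0.1,0,0.6,0,0,0],[0.1,0,0.8,0,0,0],[0.1,0,1.0,0,0,0],[0.1,0,1.1,0,0,0],[0.1,0,1.15,0,0,0],[0.1,0,1.2,0,0,0],[0.1,0,1.25,0,0,0],[0.1,0,1.3,0,0,0],[0.1,0,1.35,0,0,0],[0.1,0,1.4,0,0,0],[0.1,0,1.45,0,0,0],[0.1,0,1.5,0,0,0],[0.1,0,1.5,0,0,0]],
])

```text
time: 3.95
tool_pos: [0.5084, 0.0793, 0.0872]
tcp_rot: [0.034, 3.14, 0.001]
wrist_force: [-0.6, -0.2, 2.5]
width: -0.002
```

Request:
servo_tool([
  [[0,0,0.05,0,0,0],[0,0,0.1,0,0,0],[0,0,0.15,0,0,0],[0,0,0.2,0,0,0],[0,0,0.25,0,0,0],[0,0,0.3,0,0,0],[0,0,0.3,0,0,0]],
])

```text
time: 4.53
tool_pos: [0.508, 0.0793, 0.0838]
tcp_rot: [0.034, 3.141, 0.0]
wrist_force: [-2.4, 0.5, 2.1]
width: 0.002
```

Request:
servo_tool([
  [[0,0,0.05,0,0,0],[0,0,0.1,0,0,0],[0,0,0.12,0,0,0],[0,0,0.12,0,0,0]],
])

```text
time: 4.87
tool_pos: [0.5081, 0.0793, 0.083]
tcp_rot: [0.034, 3.141, 0.0]
wrist_force: [-4.7, 0.1, 5.8]
width: -0.001
```

Request:
servo_tool([
  [[0,0,0.05,0,0,0],[0,0,0.08,0,0,0],[0,0,0.08,0,0,0]],
])

```text
time: 5.12
tool_pos: [0.5081, 0.0794, 0.0829]
tcp_rot: [-0.034, -3.141, -0.0]
wrist_force: [-3.5, 0.3, 8.2]
width: 0.002
```

```bash
python3 - <<'E'
from h import *
s=bot.read_state();print(s["tool_pos"],s["wrist_force"])
c=viewer.read_camera("wrist")
cv2.imwrite("pics/w3.png",cv2.resize(cv2.cvtColor(c["color"],cv2.COLOR_RGB2BGR)[160:310,180:400],None,fx=3.5,fy=3.5))
E
```

```text
[0.5081 0.0794 0.0829] [-3.4544  0.3383  8.2395]
```

View pics/w3.png

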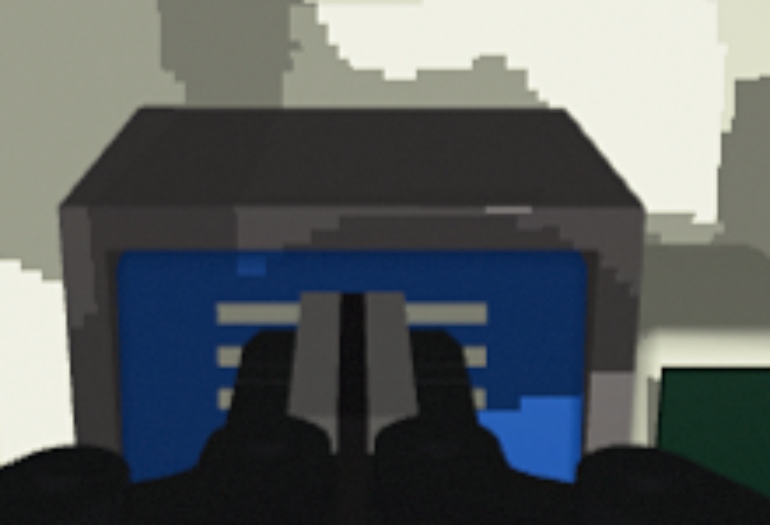

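Request:
servo_tool([
  [[0,0,-1,0,0,0],[0,0,-3.5,0,0,0],[0.3,0,-7,0,0,0],[1,0,-10.5,0,0,0],[2.5,0,-13.5,0,0,0],[4,0,-16,0,0,0],[5.5,0,-17.5,0,0,0],[6.5,0,-18,0,0,0],[7,0,-18,0,0,0],[7,0,-18,0,0,0],[7,0,-18,0,0,0],[7,0,-18,0,0,0]],
])

```text
time: 6.17
tool_pos: [0.4378, 0.0807, 0.2612]
tcp_rot: [-0.034, -3.139, 0.0]
wrist_force: [0.4, -0.4, -1.0]
width: 0.003
```

```bash
python3 - <<'E'
from h import *
s=bot.read_state();print(s["time"],s["tool_pos"],s["wrist_force"])
c=viewer.read_camera("wrist")
cv2.imwrite("pics/w4.png",cv2.cvtColor(c["color"],cv2.COLOR_RGB2BGR))
E
```

```text
6.1667 [0.4378 0.0807 0.2612] [ 0.3895 -0.3944 -1.0186]
```

View pics/w4.png

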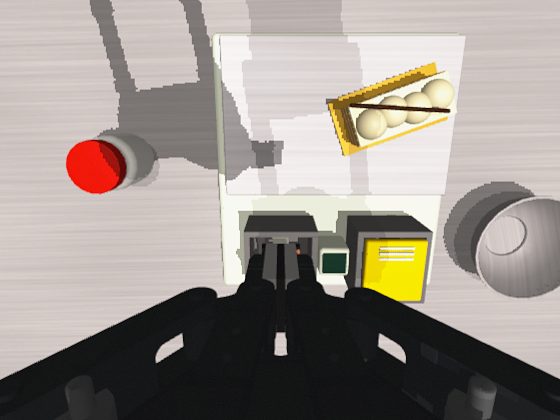

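The lid has popped up (the open bay shows at about (281, 240)), and the yellow lid is shut. I'll wait over two seconds, well clear.

Request:
servo_tool([
  [[0,0,0,0,0,0],[0,0,0,0,0,0],[0,0,0,0,0,0],[0,0,0,0,0,0],[0,0,0,0,0,0],[0,0,0,0,0,0],[0,0,0,0,0,0],[0,0,0,0,0,0],[0,0,0,0,0,0],[0,0,0,0,0,0],[0,0,0,0,0,0],[0,0,0,0,0,0],[0,0,0,0,0,0],[0,0,0,0,0,0],[0,0,0,0,0,0],[0,0,0,0,0,0],[0,0,0,0,0,0],[0,0,0,0,0,0],[0,0,0,0,0,0],[0,0,0,0,0,0]],
])

```text
time: 7.88
tool_pos: [0.4379, 0.0807, 0.2612]
tcp_rot: [-0.034, -3.139, 0.0]
wrist_force: [-1.2, 0.4, 0.1]
width: 0.001
```

Request:
servo_tool([
  [[0,0,0,0,0,0],[0,0,0,0,0,0],[0,0,0,0,0,0],[0,0,0,0,0,0],[0,0,0,0,0,0],[0,0,0,0,0,0],[0,0,0,0,0,0],[0,0,0,0,0,0],[0,0,0,0,0,0],[0,0,0,0,0,0],[0,0,0,0,0,0],[0,0,0,0,0,0],[0,0,0,0,0,0],[0,0,0,0,0,0],[0,0,0,0,0,0],[0,0,0,0,0,0]],
])

```text
time: 9.22
tool_pos: [0.4379, 0.0807, 0.2613]
tcp_rot: [-0.034, -3.139, 0.0]
wrist_force: [0.7, -0.5, -0.7]
width: 0.0
```

```bash
python3 - <<'E'
from h import *
s=bot.read_state();print(s["time"],s["tool_pos"],s["wrist_force"])
c=viewer.read_camera("scene")
cv2.imwrite("pics/s5.png",cv2.resize(cv2.cvtColor(c["color"],cv2.COLOR_RGB2BGR)[120:270,190:440],None,fx=3.2,fy=3.2,interpolation=cv2.INTER_CUBIC))
c=viewer.read_camera("top")
cv2.imwrite("pics/t5.png",cv2.resize(cv2.cvtColor(c["color"],cv2.COLOR_RGB2BGR)[190:315,140:360],None,fx=3.5,fy=3.5,interpolation=cv2.INTER_CUBIC))
E
```

```text
9.2167 [0.4379 0.0807 0.2613] [ 0.7128 -0.5151 -0.6896]
```

View pics/s5.png

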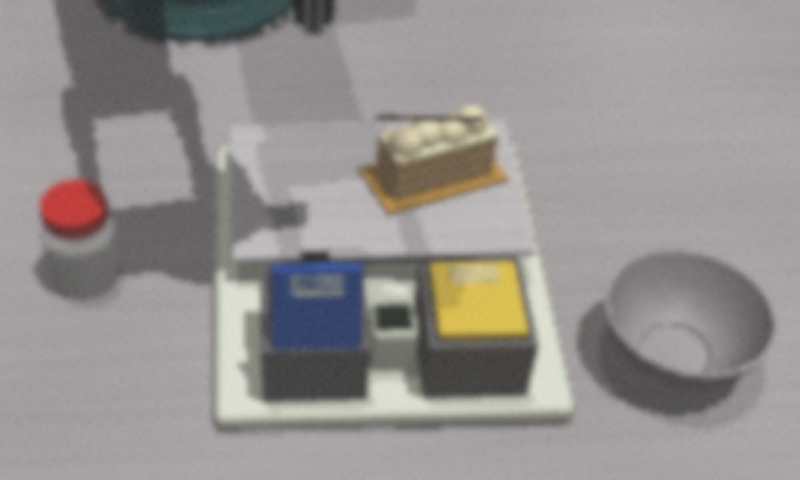

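View pics/t5.png

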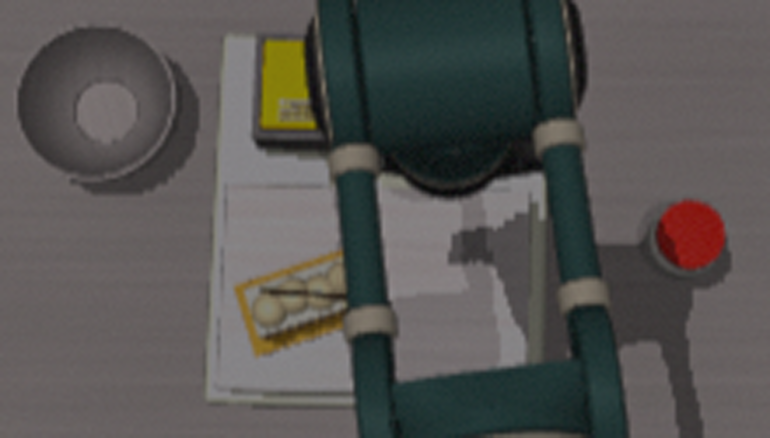

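```bash
python3 - <<'E'
from h import *
d=pickle.load(open("c0.pkl","rb"))["scene"]
Rm=R.from_rotvec(d["rotation"]).as_matrix()
hx,hz=.508+.052,.079
for a in (0,1.0,1.2,1.3):
  o=[]
  for r,y in ((.066,.047),(.066,.111),(-.004,.047),(-.004,.111),):
    x=hx-r*np.cos(a)+(.0095)*np.sin(a); z=hz+r*np.sin(a)+.0095*np.cos(a)
    p=Rm.T@(np.array([x,y,z])-d["eye"]);u=d["cx"]+d["fx"]*p[0]/p[2];v=d["cy"]+d["fy"]*p[1]/p[2]
    o.append(((u-190+.4)*3.2,(v-120+.4)*3.2))
  print(a,np.array(o).round(0).tolist())
s=bot.read_state();c=viewer.read_camera("scene");pickle.dump(c,open("s5.pkl","wb"))
cv2.imwrite("pics/s5z.png",cv2.resize(cv2.cvtColor(c["color"],cv2.COLOR_RGB2BGR)[190:250,260:365],None,fx=7.5,fy=7.5,interpolation=cv2.INTER_CUBIC))
E
```

```text
0 [[269.0, 265.0], [355.0, 262.0], [274.0, 337.0], [364.0, 334.0]]
1.0 [[271.0, 255.0], [363.0, 252.0], [274.0, 351.0], [364.0, 347.0]]
1.2 [[272.0, 264.0], [365.0, 261.0], [274.0, 353.0], [364.0, 349.0]]
1.3 [[273.0, 270.0], [366.0, 267.0], [274.0, 354.0], [364.0, 350.0]]
```

View pics/s5z.png

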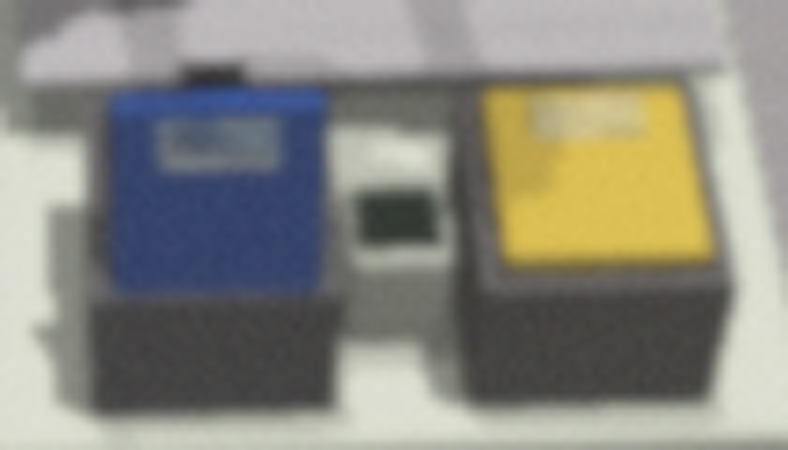

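```bash
python3 - <<'E'
from h import *
print(finish_job(), bot.read_state()["time"])
E
```

```text
the job is handed in; nothing more can be done
the job is handed in; nothing more can be done
```

I pressed the ribbed edge of the blue hatch once with the closed fingertips, down to its stop. The tip stopped at z = 0.0829 m, about 5 mm in, while the force rose to about 8 N. I then lifted straight up, moved back and stayed clear for over 3 s before handing in at about 9.4 s.

- **Blue hatch:** the last scene picture shows the lid standing up. The top edge of its outer face fits the projection for 1.3 rad, fully open, to within about 1–4 px in the enlarged picture, or about 1 px in the camera image.
- **Yellow hatch:** it still lies flat and shut.
- **Cake, jar and bowl:** by eye they stand where they did; I did not measure them again.
- **View limit:** in the last top picture the arm hid the blue lid, so the open angle rests on the scene view. The wrist view about 1 s after release showed the bay open.

No check failed or disagreed.

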